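# Clear the sawn-off plate into the scrap box

## Task

Draw the loose steel offcut out of the wooden nest by pressing on it from above and sliding it along the bench, then push it off the far edge of the bench so that it drops into the scrap box below. Slide it all the way, never lifting it, and press and push gently: never with more than 30 N on the offcut, the nest or the bench, as that scores the wood. Leave everything else where it lies.

Things in the scene. Friction and masses are not known exactly. Their poses are not given: they have to be found in the camera images.
- nest: Dark wooden U-shaped sawing nest fixed on the bench, open to the far edge. Origin: on the bench top, midway along the foot of the fence's inner face; x points out of the nest, y along the fence. Fence: x -24 to 0, |y| to 85 mm, 30 mm high. A cheek at each end: x 0 to 52, |y| 61 to 85 mm, 18 mm high. No floor: the offcut lies on the bench top itself.
- offcut_center (a point): Centre of the offcut: bare steel plate 60 (x) x 110 (y) x 12 mm, some 0.6 kg, flat in the nest, axes nearly the nest's. 1 to 4 mm from the fence, 3 to 8 mm from each cheek: no finger fits behind it until it is drawn out. It slides easily on the waxed bench (friction about 0.2); finger pads grip it better: a steady press of about 15 N drags it, a mere touch slips. Touch down slower than 8 mm/s: a knock passes 30 N.
- bin: Open wooden scrap box on a low bench beyond the workbench's far edge, 270 (x) x 260 (y) x 105 mm high, walls 8 mm, a few scraps on its floor. Origin: centre of its underside, axes along the world's. Its rim is 55 mm below the bench top, its near wall just under the bench's edge. It stands anywhere along the edge, so not always straight ahead of the nest.
- bench_edge (a point): A point on the far edge of the workbench's top, midway along it. The edge is straight and runs along world y; beyond it (greater x) the offcut falls. The top is level at z = 0 and 50 mm thick.
- screwdriver: screwdriver lying behind the nest, on the robot's side of its fence; about 200 mm long, 30 mm high; a bystander
- square: joiner's try square lying beside the nest's left (+y) side: wooden stock 18 x 75 x 14 mm, steel blade 100 mm long; a bystander
- angle_piece: finished steel angle bracket, 50 x 60 mm, 40 mm high, standing beside the nest's right (-y) side; a bystander
- jar: amber jar, 60 mm wide, 80 mm high; a bystander at one side of the bench
- tin: metal tin, 72 mm wide, 75 mm high; a bystander at one side of the bench (jar and tin may swap sides)
- hammer: hammer lying at the left; a bystander
There are look-alikes about, which are no part of the job. Leave any green look-alike of the part that bears offcut_center alone.

How it is judged:
On the way:
1. the offcut lies on the bench, drawn out of the nest (x of offcut_center in the frame of nest above 0.06 m and height (world z) of offcut_center between -0.004 and 0.02 m), for 0.1 s.
At the end, for the whole second after the job is handed in: The offcut lies at rest wholly inside the scrap box: its centre between the box's walls and at least 20 mm below the rim, slower than 0.03 m/s and 0.3 rad/s (x of offcut_center in the frame of bin between -0.13 and 0.13 m and y of offcut_center in the frame of bin between -0.125 and 0.125 m and z of offcut_center in the frame of bin below 0.085 m and linear speed of offcut below 0.03 m/s and angular speed of offcut below 0.3 rad/s); the robot touches nothing.
It fails at once if the offcut was pressed or pushed with more than 30 N (contact force between the fingers and offcut above 30 N).
It fails at once if the robot pressed on the nest with more than 30 N (contact force between the arm and nest above 30 N).
It fails at once if the robot pressed on the bench with more than 30 N (contact force between the arm and table above 30 N).
It fails at once if the offcut was lifted off the bench (height (world z) of offcut_center above 0.03 m).
It fails at once if something else on the bench (screwdriver, square, angle bracket, jar, tin, hammer) was moved more than 20 mm (distance of any of screwdriver, square, angle_piece, jar, tin, hammer from where it was at the start of the episode above 0.02 m).
It also fails if it takes over 69 s, if anything falls off the work surface, if the arm or the gripper's body presses on something with over 40 N, if the wrist force passes 120 N, or if a joint passes its speed limit or range.

## Robot

A 6-joint arm with a two-finger parallel gripper is mounted at the origin on the work surface. World frame = base frame: x ahead of the robot, y to its left, z up, the work surface at z = 0. Lengths are in m, angles in rad, forces in N, time in s.
With the tool pointing down it reaches from about 0.3 to 0.825 m from the base axis. Payload 5.4 kg.
Tool frame: the origin (TCP) lies at the very end of the fingers, on their centre line; the grasp point (between the pads) lies 19 mm behind it; z points along the fingers, y is the line along which they close (so a half turn about z gives the same grasp; the last joint's range is limited). The gripper opens to 92 mm and grips with 3 to 60 N. Pads are 20 mm wide; open, the fingers measure 128 mm over their backs; the gripper's body (75 mm by 189 mm) begins 69 mm behind the grasp point.
Start: joints at [-1.365, 0.158, 1.597, -0, 1.386, -0.21], TCP at [0.232, -0.526, 0.189] pointing down, gripper open.
Joint ranges: [-2.91, 2.91], [-0.94, 2.29], [0.18, 2.7], [-1.29, 4.43], [0.17, 2.64], [-3, 3]. Speed limits (rad/s): [2.57, 2.57, 3.14, 3.14, 3.14, 3.14].

## Interface

Orientations are given as a rotation vector (axis times angle).
In Python, from workcell import bot gives the robot as it stands. Calls block until the motion is done:
- bot.goto(position, orientation): joint-space move of the TCP to a pose.
- bot.line_to(position, rot=None, max_speed=0.15): straight line of the TCP; rot=None keeps the orientation; max_speed is the mean speed in m/s.
- bot.set_joints(angles): joint-space move.
- bot.set_gripper(opening, newtons=None): opening from 0.0 (shut) to 1.0 (fully open); newtons is the grip in N (None keeps the last); returns when the fingers have stopped.
- bot.hold(seconds).
- bot.inverse_kinematics(position, orientation): joint angles nearest the present ones, or None.
- bot.read_camera(name): name is "scene" or "top"; returns a dict with "pixels" (420x560x3 uint8, blue, green, red), "fx", "fy", "cx", "cy" (pixels), "R" (3x3) and "t" (3): a world point X has camera coordinates R X + t. Camera axes: x right, y down, z forward; pixel columns grow to the right and rows downward; lengths in m; the calibration is good to about 2 mm. A picture is of the moment at which its call begins. There is no depth.
A pose or a line that the arm cannot do raises bot.MotionError and nothing moves.
- bot.job_done(): hands the job in; it is judged then, once.
Readings, each from a call of its own:
- bot.current_clock(): time.
- bot.current_joints(): joint angles.
- bot.current_joint_vel(): joint speeds.
- bot.current_effort(): joint torques, N m.
- bot.current_ee_pos(): TCP position.
- bot.current_tool_rot(): TCP orientation.
- bot.current_contact_force(): force on the tool from outside, world axes, zero at the start.
- bot.current_ft_torque(): the same for the moment, N m.
- bot.current_opening(): opening from 0.0 (shut) to 1.0 (fully open).
- bot.current_grip_force(): force on a finger pad.
Only numpy, scipy, OpenCV 4.12 (cv2) and the standard library are available. Lean on these libraries where they do the work, as an engineer would, in place of code of your own. Each camera call takes 0.05 s, during which the arm holds its last target. There are 200 camera calls.

## Working session

There is one attempt and no reset: what is moved stays moved. The work goes in short steps, each a Python script; the robot and the scene stay as the last script left them, time stands still between calls to the robot, and variables do not carry over. Pictures are saved under pics/ and viewed, at most 10 in all, crops included, and the job is handed in when it is done.

```bash
mkdir -p pics
python3 - <<'E'
from workcell import bot
import cv2
for n in("scene","top"):
    c=bot.read_camera(n); cv2.imwrite(f"pics/{n}0.png",c["pixels"])
    print(n,c["fx"],c["fy"],c["cx"],c["cy"],c["R"],c["t"])
print(bot.current_clock(),bot.current_tool_rot())
E
```

```text
scene 405.13101642621734 405.13101642621734 281.5933376025298 206.28387901546546 [[-6.85022395e-01  7.28521825e-01  5.17975236e-04]
 [ 5.07490717e-01  4.77698737e-01 -7.17117207e-01]
 [-5.22682973e-01 -4.90978479e-01 -6.96952396e-01]] [ 0.26464171 -0.3319287   1.52027605]
top 539.6474563953496 539.6474563953496 278.87267988837135 212.74029993909093 [[-2.46467254e-02 -9.99696152e-01  3.78074036e-04]
 [-9.93462066e-01  2.44508557e-02 -1.11513585e-01]
 [ 1.11470458e-01 -3.12404692e-03 -9.93762838e-01]] [0.12267331 0.49886201 1.64459899]
0.1 [-3.07223174e+00 -6.48088822e-01 -1.88900796e-05]
```

View pics/top0.png

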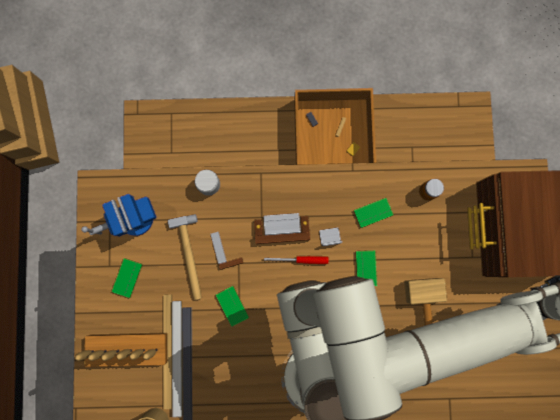

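View pics/scene0.png

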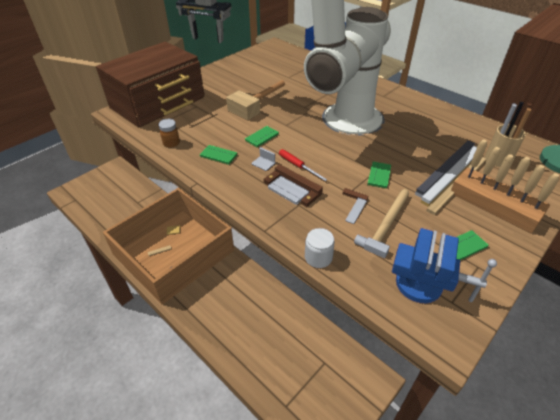

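Top view: the nest is at about (281,230) with the bare-steel offcut at (282,224). The green plates at (373,213), (366,267), (231,306) and (127,278) are look-alikes and stay put. The box is at about (335,127), to the right of the nest. I'll confirm all this in a crop.

Run:
```python
import cv2
a=cv2.imread("pics/top0.png")
cv2.imwrite("pics/c1.png",cv2.resize(a[195:275,230:350],None,fx=6.6,fy=6.6,interpolation=cv2.INTER_CUBIC))
cv2.imwrite("pics/c2.png",cv2.resize(a[80:190,250:400],None,fx=5,fy=5,interpolation=cv2.INTER_CUBIC))
```

```text
(no output)
```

View pics/c1.png

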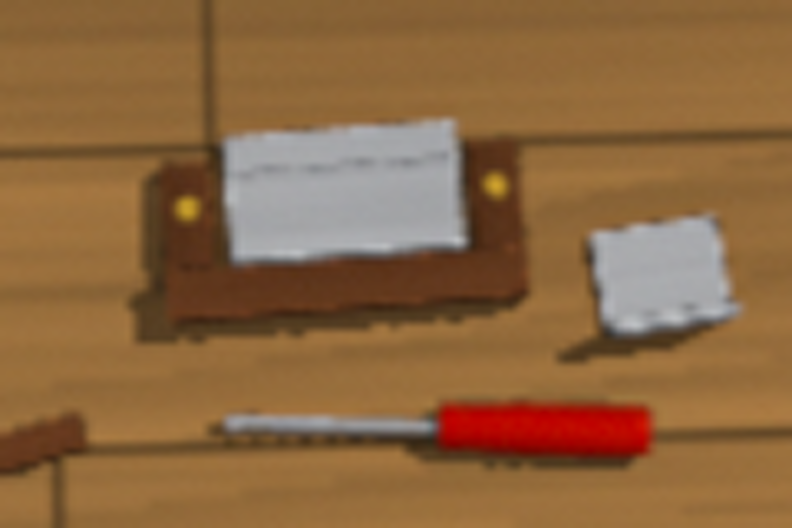

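View pics/c2.png

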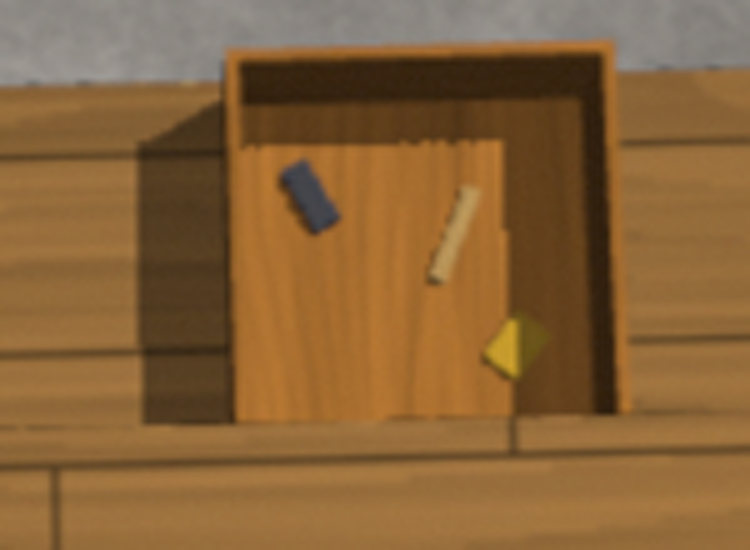

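The crop shows the bare-steel plate in the U-nest. Its corners are about (222,135), (455,120), (468,247) and (232,262) in the crop, so it is the offcut. Box rim corners are (227,50) and (614,43), and the bench edge runs through (232,424) and (630,412).

```bash
cat > h.py <<'E'
from workcell import bot
import numpy as np
from scipy.spatial.transform import Rotation as Ro
def world(c,u,v,z):
    d=c["R"].T@np.array([(u-c["cx"])/c["fx"],(v-c["cy"])/c["fy"],1]); o=-c["R"].T@c["t"]
    return o+d*(z-o[2])/d[2]
def rot(yaw): # tool down; tool y axis along world angle yaw+... 
    R=np.column_stack([[np.sin(yaw),-np.cos(yaw),0],[np.cos(yaw),np.sin(yaw),0],[0,0,-1]])
    R[:,0]=np.cross(R[:,1],R[:,2]); return R
E
python3 - <<'E'
from h import *
np.set_printoptions(precision=4,suppress=True)
c=bot.read_camera("top")
def q(pts,s,ox,oy,z):
    for x,y in pts: print((x,y),z,world(c,(x+.5)/s-.5+ox,(y+.5)/s-.5+oy,z)[:2])
print("offcut");q([(222,135),(455,120),(468,247)],6.6,230,195,.012);q([(232,264)],6.6,230,195,.012)
print("cheek tops front/outer");q([(163,165),(520,140),(217,158),(466,143)],6.6,230,195,.018)
print("fence back");q([(170,318),(525,296)],6.6,230,195,.03)
print("box");q([(227,50),(614,43)],5,250,80,-.055)
print("edge");q([(232,424),(630,412)],5,250,80,0)
print("bracket top");q([(588,232),(715,215),(740,310),(605,332)],6.6,230,195,.02)
print("screwdriver");q([(220,415),(650,405)],6.6,230,195,.02)
R=Ro.from_rotvec(bot.current_tool_rot()).as_matrix();print(R)
E
```

```text
offcut
(222, 135) 0.012 [0.4975 0.1594]
(455, 120) 0.012 [0.5019 0.0489]
(468, 247) 0.012 [0.4415 0.0445]
(232, 264) 0.012 [0.4362 0.156 ]
cheek tops front/outer
(163, 165) 0.018 [0.4833 0.1874]
(520, 140) 0.018 [0.491  0.0187]
(217, 158) 0.018 [0.486  0.1619]
(466, 143) 0.018 [0.4902 0.0442]
fence back
(170, 318) 0.03 [0.4104 0.185 ]
(525, 296) 0.03 [0.4166 0.0193]
box
(227, 50) -0.055 [0.9234 0.0461]
(614, 43) -0.055 [ 0.9218 -0.2126]
edge
(232, 424) 0 [0.6583 0.0519]
(630, 412) 0 [ 0.6599 -0.2017]
bracket top
(588, 232) 0.02 [ 0.4466 -0.0118]
(715, 215) 0.02 [ 0.4531 -0.0718]
(740, 310) 0.02 [ 0.4081 -0.0819]
(605, 332) 0.02 [ 0.3994 -0.0182]
screwdriver
(220, 415) 0.02 [0.3651 0.163 ]
(650, 405) 0.02 [ 0.3648 -0.0381]
[[ 0.9148  0.4039 -0.0003]
 [ 0.4039 -0.9148  0.0014]
 [ 0.0003 -0.0014 -1.    ]]
```

The centre measures (0.469, 0.102) with a yaw of about +2.4°, and the sides come out at 60 x 111 mm, which matches. The box centre is at y ≈ -0.083 and the edge at x ≈ 0.659. I'll move above the offcut and touch down.

```bash
cat >> h.py <<'E'
def down(t): return Ro.from_matrix(np.column_stack([[np.cos(t),np.sin(t),0],[np.sin(t),-np.cos(t),0],[0,0,-1]])).as_rotvec()
def F(): return np.array(bot.current_contact_force())
E
python3 - <<'E'
from h import *
np.set_printoptions(precision=4,suppress=True)
p=np.array([.469,.102]); o=down(.041)
bot.goto([*p,.15],o); bot.set_gripper(.5)
bot.line_to([*p,.03],max_speed=.1); bot.line_to([*p,.0165],max_speed=.008); bot.hold(.2)
F0=F(); print(bot.current_clock(),bot.current_ee_pos(),F0,bot.current_opening())
z=.0165
while z>.007:
    z-=.0004; bot.line_to([*p,z],max_speed=.004); f=F()-F0
    if abs(f[2])>1: print(z,f,bot.current_ee_pos()[2])
    if abs(f[2])>8: break
bot.hold(.2); print(bot.current_clock(),z,F()-F0,bot.current_ee_pos())
E
```

```text
6.7333 [0.469  0.102  0.0165] [ 0.5012 -0.3896  0.4274] 0.5013134714866383
0.0149 [-1.0546  0.6005 -1.0702] 0.014889190360271129
0.012500000000000004 [-0.2704  0.6524 -1.3705] 0.012470259481381543
12.9333 0.006900000000000011 [-0.3517  0.4805 -0.5767] [0.469  0.102  0.0069]
```

There is no contact at 7 mm, which is odd, so I'll look.

Run:
```python
from h import *
import cv2
a=bot.read_camera("scene")["pixels"]; b=bot.read_camera("top")["pixels"]
A=cv2.resize(a[120:240,220:380],(800,600),interpolation=cv2.INTER_CUBIC)
cv2.imwrite("pics/s1.png",A)
```

```text
(no output)
```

View pics/s1.png

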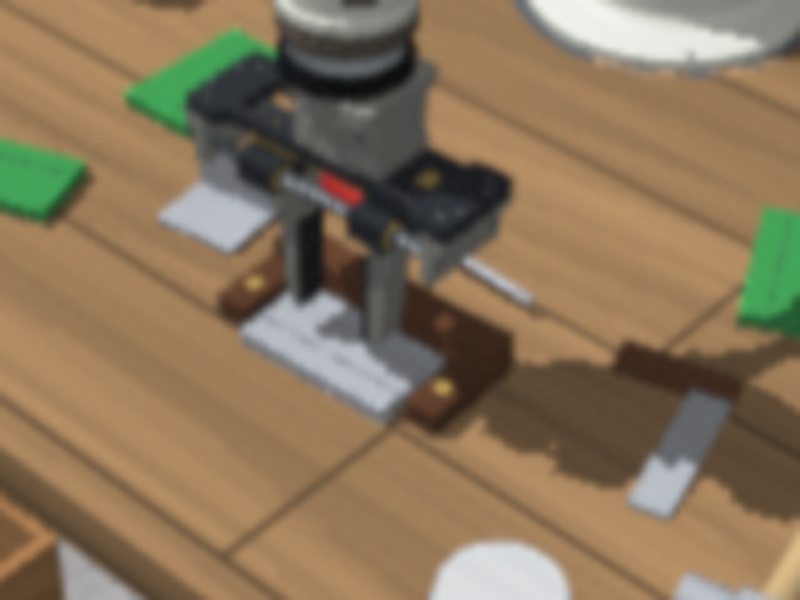

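The fingers are over the plate at the right spot, with their tips apparently just above it. I'll continue down slowly.

Run:
```python
from h import *
np.set_printoptions(precision=3,suppress=True)
p=[.469,.102]; z=.0069; L=[]
while z>-.004:
    z-=.0003; bot.line_to([*p,z],max_speed=.004); bot.hold(.03); f=F()[2]; L.append((round(z,4),round(f,2),round(bot.current_ee_pos()[2],4)))
    if f<-20 or f>20: break
    if abs(f-.4)>9: break
print(*L[-14:],bot.current_clock(),F())
```

```text
(-0.0003, np.float64(0.97), np.float64(-0.0003)) (-0.0006, np.float64(-0.34), np.float64(-0.0006)) (-0.0009, np.float64(0.18), np.float64(-0.0009)) (-0.0012, np.float64(-0.41), np.float64(-0.0012)) (-0.0015, np.float64(0.73), np.float64(-0.0015)) (-0.0018, np.float64(0.77), np.float64(-0.0018)) (-0.0021, np.float64(0.66), np.float64(-0.0021)) (-0.0024, np.float64(0.25), np.float64(-0.0024)) (-0.0027, np.float64(-0.43), np.float64(-0.0027)) (-0.003, np.float64(0.72), np.float64(-0.003)) (-0.0033, np.float64(0.61), np.float64(-0.0033)) (-0.0036, np.float64(-0.0), np.float64(-0.0036)) (-0.0039, np.float64(1.07), np.float64(-0.0039)) (-0.0042, np.float64(-1.37), np.float64(-0.0042)) 23.5167 [ 0.572  0.187 -1.37 ]
```

Run:
```python
from h import *
import cv2
np.set_printoptions(precision=1,suppress=True)
c=bot.read_camera("scene");print(bot.current_clock())
a=c["pixels"]
cv2.imwrite("pics/s2.png",cv2.resize(a[150:210,250:330],(800,600),interpolation=cv2.INTER_CUBIC))
for z in(-.004,.007,.012,.02,.03):
  for y in(.061,.079,.125,.143):
    q=c["R"]@np.array([.479,y,z])+c["t"]; u=c["fx"]*q[0]/q[2]+c["cx"]; v=c["fy"]*q[1]/q[2]+c["cy"]
    print(z,y,np.array([(u-250)*10,(v-150)*10]))
```

```text
23.5667
-0.004 0.061 [253.8 377.6]
-0.004 0.079 [296.5 404.5]
-0.004 0.125 [408.2 475. ]
-0.004 0.143 [453.  503.3]
0.007 0.061 [253.5 350.5]
0.007 0.079 [296.4 377.4]
0.007 0.125 [408.8 447.9]
0.007 0.143 [453.9 476.2]
0.012 0.061 [253.3 338.1]
0.012 0.079 [296.3 365. ]
0.012 0.125 [409.1 435.5]
0.012 0.143 [454.3 463.8]
0.02 0.061 [253.  318.2]
0.02 0.079 [296.2 345. ]
0.02 0.125 [409.5 415.4]
0.02 0.143 [455.  443.7]
0.03 0.061 [252.7 292.9]
0.03 0.079 [296.1 319.7]
0.03 0.125 [410.1 390.1]
0.03 0.143 [455.8 418.3]
```

View pics/s2.png

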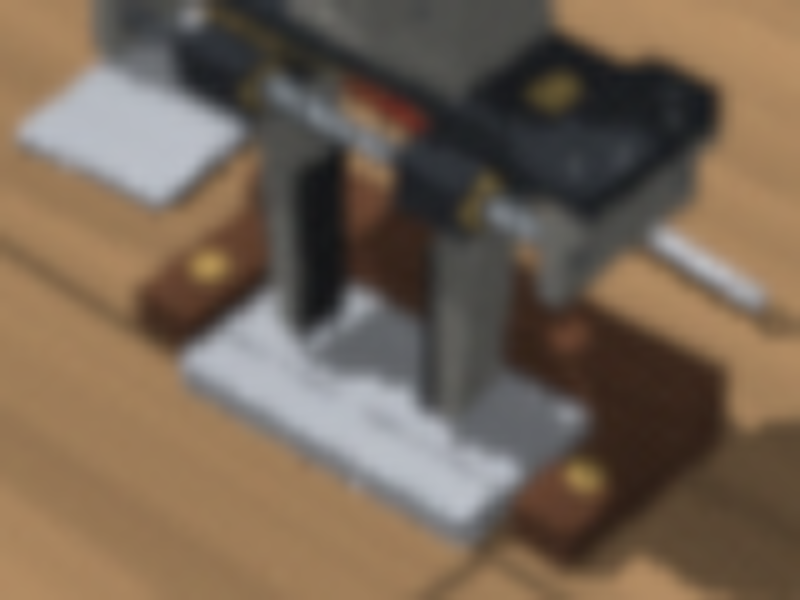

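The fingertips project at z ≈ 0.02–0.03 while the reported TCP is at -0.004. So at this opening the tips sit about 20–30 mm short of the nominal TCP, and the plate is still below them. I'll keep going down by feel.

Run:
```python
from h import *
p=[.469,.102]; z=-.0082; L=[]
bot.line_to([*p,z],max_speed=.004)
while z>-.03:
    z-=.0005; bot.line_to([*p,z],max_speed=.004); f=F()[2]; L.append((round(z,4),round(f,2)))
    if abs(f)>5: break
bot.hold(.1)
print(*L[-8:],bot.current_clock(),F(),bot.current_ee_pos(),F())
```

```text
(-0.0102, np.float64(-0.14)) (-0.0107, np.float64(0.55)) (-0.0112, np.float64(0.12)) (-0.0117, np.float64(0.31)) (-0.0122, np.float64(0.44)) (-0.0127, np.float64(0.22)) (-0.0132, np.float64(0.79)) (-0.0137, np.float64(5.49)) 27.8417 [-2.11587354  0.11899307  6.15521684] [ 0.4692346  0.1019822 -0.0131458] [-2.11587354  0.11899307  6.15521684]
```

Contact came at TCP z ≈ -0.0133, with about 10 N/mm compliance. Next I press to about 15 N and draw it out with force correction, then go diagonally to (0.60, -0.07).

Run:
```python
from h import *
import cv2
p=np.array([.469,.102]); z=-.0137; L=[]
for _ in range(8):
    f=F()[2]
    if f>13.5: break
    z-=float(np.clip((15-f)/14e3,0,.0004)); bot.line_to([*p,z],max_speed=.004)
print("pressed",z,F(),bot.current_clock())
for w in([.535,.1045],[.600,.06],[.600,-.07]):
    w=np.array(w); n=int(np.ceil(np.linalg.norm(w-p)/.012)); s=p
    for i in range(1,n+1):
        f=F(); L.append([round(float(x),1) for x in f])
        z+=float(np.clip((f[2]-15)/14e3,-.0003,.0008))
        p=s+(w-s)*i/n; bot.line_to([*p,z],max_speed=.05)
print(L,z,bot.current_clock())
c=bot.read_camera("top"); cv2.imwrite("pics/t2.png",c["pixels"])
bot.line_to([*p,z+.01],max_speed=.03); bot.line_to([*p,z+.035],max_speed=.1)
c=bot.read_camera("scene"); cv2.imwrite("pics/s3.png",cv2.resize(c["pixels"][100:280,170:410],None,fx=3.3,fy=3.3,interpolation=cv2.INTER_CUBIC))
print(bot.current_clock())
```

```text
pressed -0.015127611162086106 [-2.60246615 -0.41950555 14.38275877] 29.0917
[[-2.6, -0.4, 14.4], [0.8, 0.8, 10.7], [0.1, 0.2, 9.9], [0.4, 0.1, 12.0], [0.7, 0.7, 12.8], [1.0, 0.8, 12.7], [-0.2, -0.1, 14.2], [0.2, 0.2, 13.8], [-0.2, -0.3, 13.7], [-0.1, -0.6, 14.2], [-0.0, -0.1, 13.6], [-0.2, -0.9, 14.8], [0.0, -0.4, 13.9], [-0.6, -0.5, 14.1], [-0.1, -0.2, 14.6], [-0.2, -1.1, 15.0], [0.1, -0.9, 14.9], [-0.7, -1.0, 15.1], [0.9, -1.2, 14.5], [-0.1, -0.7, 15.1], [-0.6, -0.6, 14.0], [0.2, -0.7, 14.0], [-0.6, -0.9, 15.3], [-0.1, -2.1, 13.8]] -0.017116351859108647 38.1333
39.1167
```

View pics/s3.png

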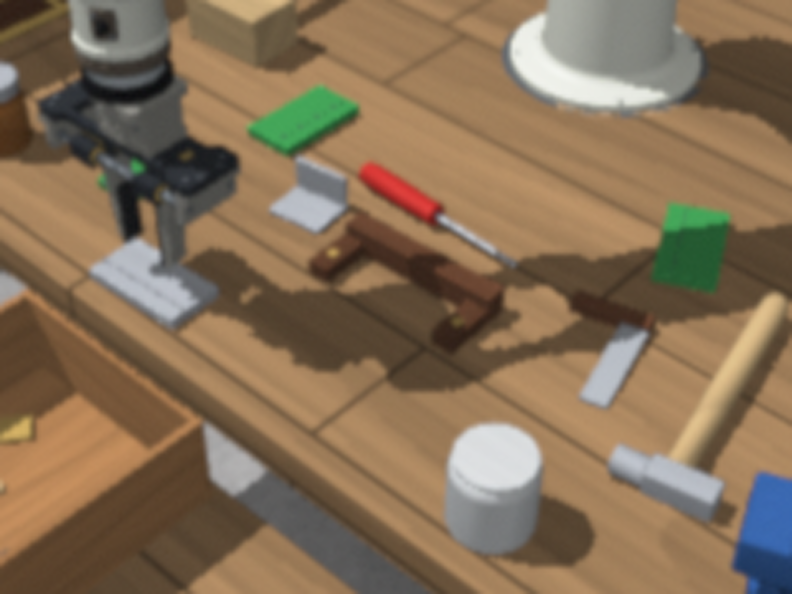

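The offcut lies clear of the nest, with its corners in the crop at about (90,270), (138,240), (217,292) and (170,325). I'll compute its pose and the green plate's near corner before going behind it.

Run:
```python
from h import *
import cv2
np.set_printoptions(precision=3,suppress=True)
s=bot.read_camera("scene"); t=bot.read_camera("top")
for x,y in[(90,270),(138,240),(217,292),(170,325)]: print(world(s,170+x/3.3,100+y/3.3,.012)[:2])
hsv=cv2.cvtColor(cv2.imread("pics/top0.png"),cv2.COLOR_BGR2HSV)[190:235,345:400]
m=cv2.inRange(hsv,(45,120,60),(75,255,255)); b=cv2.boxPoints(cv2.minAreaRect(cv2.findNonZero(m)))+[345,190]
for u,v in b: print("green",world(t,u,v,.012)[:2])
print(bot.current_ee_pos(),bot.current_clock())
```

```text
[ 0.636 -0.119]
[ 0.577 -0.121]
[ 0.576 -0.011]
[ 0.634 -0.008]
green [ 0.507 -0.122]
green [ 0.545 -0.227]
green [ 0.488 -0.247]
green [ 0.45  -0.142]
[ 0.599 -0.07   0.017] 39.2167
```

The plate is at (0.606, -0.065) with yaw near 0. The green plate stays clear at x ≤ 0.545, y < -0.12.

Run:
```python
from h import *
import cv2
y=-.065; o=down(0.); Z=-.0205
bot.line_to([.542,y,.02],o,max_speed=.1)
bot.line_to([.542,y,-.012],max_speed=.04); bot.line_to([.542,y,Z],max_speed=.007); print(F(),bot.current_clock())
bot.line_to([.575,y,Z],max_speed=.015); print(F())
bot.line_to([.61,y,Z],max_speed=.05); print(F())
bot.line_to([.70,y,Z],max_speed=.12); print(F(),bot.current_clock())
bot.line_to([.66,y,.08],max_speed=.15); bot.hold(.5)
bot.line_to([.50,y,.12],max_speed=.15)
c=bot.read_camera("scene"); cv2.imwrite("pics/s4.png",c["pixels"])
print(bot.current_clock(),F())
```

```text
[-0.80850743  0.15458084  0.72255851] 42.2667
[-1.59176008  0.64138104 -0.9731365 ]
[ 0.07582786  0.08238505 -0.10207611]
[ 0.22532832  0.30358311 -0.19388887] 46.3667
49.0417 [ 0.37169118 -0.16609914 -0.37605503]
```

View pics/s4.png

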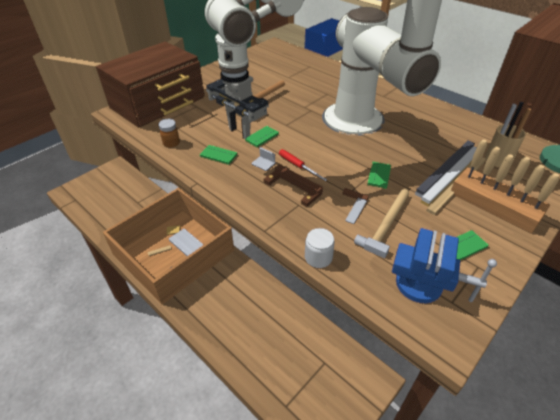

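The offcut lies inside the box at about (186,241), on the scraps, and everything else is where it was. I'll hand in.

```bash
python3 -c "
from workcell import bot
bot.hold(.5); print(bot.job_done())"
```

```text
the job is handed in; nothing more can be done
None
```

The offcut was drawn out of the nest at about 15 N and pushed off the far edge; the last picture shows it lying in the scrap box with the rest of the bench undisturbed, and the job is handed in at about 50 s on the robot's clock; no verdict was returned.

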